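# Straighten the thread boxes with the ruler

## Task

Pick up the ruler by its grip bar and, touching the thread boxes only with the ruler, gently push the ragged row of four back with its long edge until every box is pressed against the sprung rail and the row stands straight and square. The rail has been set somewhere new, so feel for it. Then lay the ruler back flat on its cork mat, lengthwise and wholly on it, leaving the boxes upright against the rail and the other things alone.

Things in the scene. Friction and masses are not known exactly. Their poses are not given: they have to be found in the camera images.
- box1: red lidded thread box, loose, upright: 60 deep (its x) x 34 wide (its y) x 55 mm high, 90 g give or take a third. Origin: centre of its underside; its back (+x) faces the rail. At the stand's -y end of the row; boxes start about 48 mm apart, up to 9 degrees askew, centres at x = -185 to -145 mm of the stand.
- box2: yellow lidded thread box, loose, upright: 60 deep (its x) x 34 wide (its y) x 55 mm high, 90 g give or take a third. Origin: centre of its underside; its back (+x) faces the rail. 
- box3: green lidded thread box, loose, upright: 60 deep (its x) x 34 wide (its y) x 55 mm high, 90 g give or take a third. Origin: centre of its underside; its back (+x) faces the rail. 
- box4: blue lidded thread box, loose, upright: 60 deep (its x) x 34 wide (its y) x 55 mm high, 90 g give or take a third. Origin: centre of its underside; its back (+x) faces the rail. At the stand's +y end. Sliding all four takes 1 to 4 N; pressing the ruler with 12 to 20 N in all beds the row: let go, the rail then follows and squares every box.
- stand: wooden back stand fixed to the table; origin: underside centre of its rear block (40 x 240 x 45 mm high). Its x points away from the row, so boxes are pushed along its +x; its y runs along the row. Two steel rods in front of the block carry a dark wooden rail (see point rail_zone); the boxes can touch no other part of the stand.
- rail_zone (a point): fixed point of the stand at x = -100, y = 0, z = 20 mm, axes as the stand's. The rail (230 mm long in y, 12 thick, from 5 to 35 mm above the table) has its front face 0 to 50 mm beyond this point (+x): the setting is new each time and not reported, only seen or felt. The rail is sprung: gives 1 mm per 1.2 N (18 mm at most) and can swing 3 degrees to bed on the row.
- ruler: loose aluminium ruler, 200 mm long (its y) x 76 mm wide (its x), 5 mm thick, 200 g, lying flat; origin: centre of its underside. The straight working edge is the long edge at x = +38 mm, an upright lip 4 mm thick, 25 mm high from the underside. Wooden grip bar: 12 mm thick (x), 100 mm long (y), centred on x = -20 mm, y = 0, top 45 mm above the underside: take it across the 12 mm from above.
- mat: thin cork mat fixed to the table, 120 (x) x 250 (y) x 3 mm thick, origin: centre of its underside; the ruler's place, ruler length along the mat's y.
- hoop: loose beech embroidery hoop lying flat, 140 mm across, 12 mm high; origin: centre of its underside. Leave alone.
- bowl: loose blue ceramic bowl, 110 mm across, 50 mm high; origin: centre of its underside. Leave alone.
- holder: loose clear acrylic thimble holder, 90 x 90 x 30 mm high; origin: centre of its underside. Leave alone.
- spoon: loose steel bead spoon, 150 mm long along its x, lying flat. Leave alone.

How it is judged:
By the outcome, as a careful person would: the job done as asked, in the order asked, and still so for the second after the job is handed in, with the robot touching nothing.
It also fails if it takes over 59 s, if anything falls off the work surface, if the arm or the gripper's body presses on something with over 40 N, if the wrist force passes 120 N, or if a joint passes its speed limit or range.

## Robot

A 6-joint arm with a two-finger parallel gripper is mounted at the origin on the work surface. World frame = base frame: x ahead of the robot, y to its left, z up, the work surface at z = 0. Lengths are in m, angles in degrees, forces in N, time in s.
With the tool pointing down it reaches from about 0.375 to 0.9 m from the base axis. Payload 3.1 kg.
Tool frame: the origin (TCP) lies midway between the tips of the shut fingers; the grasp point (between the pads) lies 19 mm behind it; x points along the fingers, z is the direction in which the jaws open and shut, and the axes are right-handed (so a half turn about x gives the same grasp; the last joint's range is limited). The gripper opens to 87 mm and grips with 3 to 60 N. Pads are 19 mm wide; open, the fingers measure 117 mm over their backs; the gripper's body (75 mm by 190 mm) begins 51 mm behind the grasp point.
Start: joints at [53.256, 30.224, 82.088, -0, 67.689, -10.227], TCP at [0.279, 0.559, 0.223] pointing down, gripper open.
Joint ranges: [-176.69, 176.69], [-43.24, 126.21], [12.49, 139.97], [-82, 262], [0, 151.66], [-163.58, 163.58]. Speed limits (degrees/s): [159.86, 159.86, 180, 180, 180, 180].

## Interface

Orientations are given as a 3x3 rotation matrix whose columns are the frame's x, y, z axes.
In Python, from rig import * gives the robot as it stands.
- The arm moves only by the tool play_rows, never from a script. Its argument "rows" is a list that holds one entry, the list of rows, each a list of 7 numbers: the shift along the tool's x, y, z in m, then the turn, a rotation vector about the tool's x, y, z in degrees, then the finger opening in m, from 0 to 0.087. A call has 1 to 12 rows; each row is the pose to reach, as a shift and turn from the pose commanded when the call began, along the tool's axes at that moment; what a row does not reach only later rows make up. A row lasts 1/10 s, in which the tool goes at most 50 mm and 8.59 degrees, less where a joint would pass 70% of its speed; a pose out of reach is approached as far as the arm can. A call with a gripper value outside its range is refused whole. The fingers move at their own pace and stop on an object; the grip force is fixed at half the most. Time passes only in rows, so rows that repeat a pose let the fingers close. It gives the time, the measured TCP pose, the force and the opening at its end, in the units of the state.
- read_state(): the state, without advancing time (a new reading comes with each control period).
- capture(name): name is "scene" or "side" or "wrist"; returns a dict with "pixels" (384x512x3 uint8, red, green, blue), "intrinsics" (3x3 intrinsics, pixels), "rvec" (rotation vector, rad) and "tvec" (3), from world to camera coordinates, as OpenCV has them. Camera axes: x right, y down, z forward; pixel columns grow to the right and rows downward; lengths in m; the calibration is good to about 2 mm. A picture is of the moment at which its call begins. There is no depth.
- hand_in(): hands the job in, once; it reports no verdict.
Trained networks look in the newest picture that a camera, given by its name, has taken for a name from the list of things; names that differ only in an ending like _2 or _b are one class to them, and where a whole thing is asked for, a point or a joint stands for the part that bears it (a point fixed in the world has none). Each returns a list of dicts, best first, with "p" (0 to 1); they miss things now and then, are a little off and sometimes report something else, mostly with a low value. They report only what shows in the picture. A call takes as long as a camera call.
- trace(camera, target): "mask" (384x512 bool, what is visible of it) and "at" ([column, row] in pixels, amid what is visible of it).
The state is a dict: "time_s": time; "joint_positions": joint angles; "qvel": joint speeds; "tau": joint torques, N m; "position": TCP position; "tcp_rot": TCP orientation; "force": force on the tool from outside, world axes, zero at the start; "moment": the same for the moment, N m; "opening": opening from 0.0 (shut) to 1.0 (fully open).
Only numpy, scipy, OpenCV 4.12 (cv2) and the standard library are available. Lean on these libraries where they do the work, as an engineer would, in place of code of your own. Each camera call takes 0.05 s, during which the arm holds its last target.

## Working session

There is one attempt and no reset: what is moved stays moved. The work goes in short steps, Python scripts to look and compute and a tool call to move; the robot and the scene stay as the last step left them, time stands still between calls to the robot, and variables do not carry over. Pictures are saved under pics/ and viewed, and the job is handed in when it is done.

Besides the shell and the picture viewer there is one more tool, called after "Request:" as name(argument=value, ...) on one line, values as JSON. play_rows: Moves the arm, as the interface text tells. Its arguments: {"type":"object","properties":{"rows":{"type":"array"}},"required":["rows"]}

```bash
mkdir -p pics
cat > h.py <<'E'
from rig import *
import numpy as np, cv2
def snap(n,f):
    c=capture(n); cv2.imwrite('pics/'+f,cv2.cvtColor(np.array(c['pixels'],np.uint8),cv2.COLOR_RGB2BGR)); return c
def ray(c,px,z):
    K=np.array(c['intrinsics']);R=cv2.Rodrigues(np.array(c['rvec'],float))[0];t=np.array(c['tvec'],float).ravel()
    px=np.atleast_2d(np.array(px,float)); d=(np.linalg.inv(K)@np.c_[px,np.ones(len(px))].T)
    o=-R.T@t; w=(R.T@d).T
    return o+w*((z-o[2])/w[:,2])[:,None]
def proj(c,P):
    return cv2.projectPoints(np.atleast_2d(np.array(P,float)),np.array(c['rvec'],float),np.array(c['tvec'],float),np.array(c['intrinsics'],float),None)[0][:,0]
E
python3 - <<'E'
from h import *
for n in ['scene','side','wrist']:
    c=snap(n,n+'0.png'); R=cv2.Rodrigues(np.array(c['rvec'],float))[0]; print(n,(-R.T@np.array(c['tvec']).ravel()).round(3),R[2].round(2))
s=read_state();print(s['time_s'],s['position'],s['force'],np.round(s['tcp_rot'],3).tolist())
E
```

```text
scene [1.27  0.028 0.911] [-0.61  0.03 -0.79]
side [0.514 0.847 0.612] [ 0.08 -0.8  -0.6 ]
wrist [0.207 0.597 0.384] [ 0.26 -0.13 -0.96]
0.15 [0.27868986 0.55881913 0.2217908 ] [ 0.96945686 -0.36970989  0.20792384] [[-0.001, -0.895, 0.446], [-0.001, 0.446, 0.895], [-1.0, 0.0, -0.002]]
```

View pics/scene0.png

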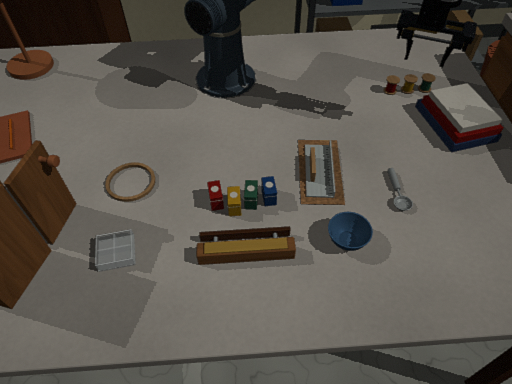

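View pics/side0.png

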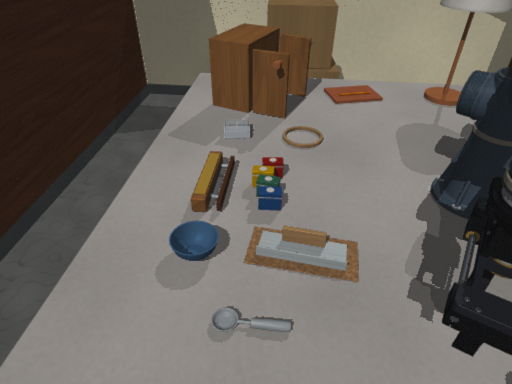

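View pics/wrist0.png

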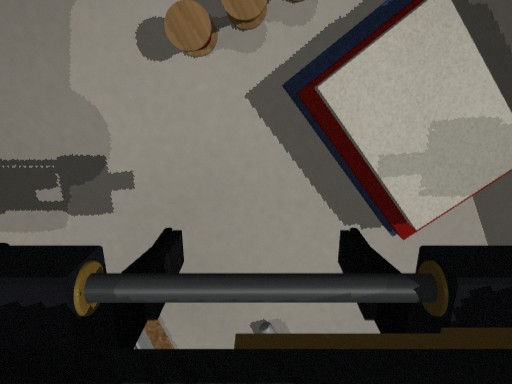

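The scene camera looks back at the robot, so image right is +y and image down is +x. The boxes are at about (215–270, 195), the stand at about (245, 250), and the ruler on its mat at about (320, 170). The lip seems to be on the +y side. Next I'll measure these.

Run:
```python
from h import *
import pickle
out={}
for cam in ['scene','side']:
    c=capture(cam); out[cam]=c
    im=cv2.cvtColor(np.array(c['pixels'],np.uint8),cv2.COLOR_RGB2BGR)
    for n in ['box1','box2','box3','box4','stand','ruler','mat','hoop','bowl','holder','spoon','rail_zone']:
        r=trace(cam,n)
        for k in r[:2]:
            print(cam,n,round(k['p'],2),np.round(k['at']).tolist(),int(k['mask'].sum()),ray(c,[k['at']],0.0)[0].round(3)[:2])
        if r: out[cam,n]=r[0]['mask']
    a,b=((270,110),(390,230)) if cam=='scene' else ((240,220),(370,280))
    def crop(x0,y0,x1,y1,s,f): cv2.imwrite('pics/'+f,cv2.resize(im[y0:y1,x0:x1],None,fx=s,fy=s,interpolation=cv2.INTER_CUBIC))
    if cam=='scene': crop(190,130,350,270,5,'sc_crop.png')
    else: crop(180,140,370,280,4,'si_crop.png')
pickle.dump(out,open('m0.pkl','wb'))
```

```text
scene box1 0.79 [233.0, 202.0] 382 [0.56  0.005]
scene box1 0.65 [216.0, 194.0] 343 [ 0.53 -0.04]
scene box2 0.79 [233.0, 202.0] 382 [0.56  0.005]
scene box2 0.65 [216.0, 194.0] 343 [ 0.53 -0.04]
scene box3 0.79 [233.0, 202.0] 382 [0.56  0.005]
scene box3 0.65 [216.0, 194.0] 343 [ 0.53 -0.04]
scene box4 0.79 [233.0, 202.0] 382 [0.56  0.005]
scene box4 0.65 [216.0, 194.0] 343 [ 0.53 -0.04]
scene stand 0.56 [244.0, 247.0] 3167 [0.706 0.028]
scene stand 0.44 [132.0, 165.0] 573 [ 0.396 -0.289]
scene ruler 0.89 [319.0, 170.0] 1501 [0.464 0.259]
scene mat 0.72 [335.0, 175.0] 1262 [0.485 0.301]
scene hoop 0.68 [126.0, 168.0] 656 [ 0.407 -0.307]
scene bowl 0.69 [351.0, 232.0] 1379 [0.682 0.307]
scene holder 0.67 [113.0, 250.0] 1438 [ 0.69  -0.305]
scene holder 0.55 [243.0, 244.0] 3198 [0.696 0.024]
scene spoon 0.66 [400.0, 194.0] 421 [0.569 0.467]
scene spoon 0.17 [334.0, 176.0] 1207 [0.49  0.298]
scene rail_zone 0.73 [245.0, 244.0] 3134 [0.699 0.031]
side box1 0.81 [258.0, 172.0] 250 [ 0.596 -0.054]
side box1 0.65 [271.0, 200.0] 526 [0.547 0.076]
side box2 0.81 [258.0, 172.0] 250 [ 0.596 -0.054]
side box2 0.65 [271.0, 200.0] 526 [0.547 0.076]
side box3 0.81 [258.0, 172.0] 250 [ 0.596 -0.054]
side box3 0.65 [271.0, 200.0] 526 [0.547 0.076]
side box4 0.81 [258.0, 172.0] 250 [ 0.596 -0.054]
side box4 0.65 [271.0, 200.0] 526 [0.547 0.076]
side stand 0.63 [210.0, 182.0] 1415 [0.728 0.018]
side ruler 0.66 [300.0, 242.0] 2663 [0.467 0.23 ]
side mat 0.55 [305.0, 265.0] 2043 [0.457 0.301]
side hoop 0.93 [306.0, 144.0] 366 [ 0.451 -0.24 ]
side bowl 0.9 [192.0, 239.0] 1570 [0.725 0.25 ]
side holder 0.71 [233.0, 130.0] 500 [ 0.714 -0.314]
side spoon 0.81 [236.0, 322.0] 1083 [0.587 0.458]
side rail_zone 0.96 [212.0, 185.0] 1605 [0.722 0.028]
```

View pics/sc_crop.png

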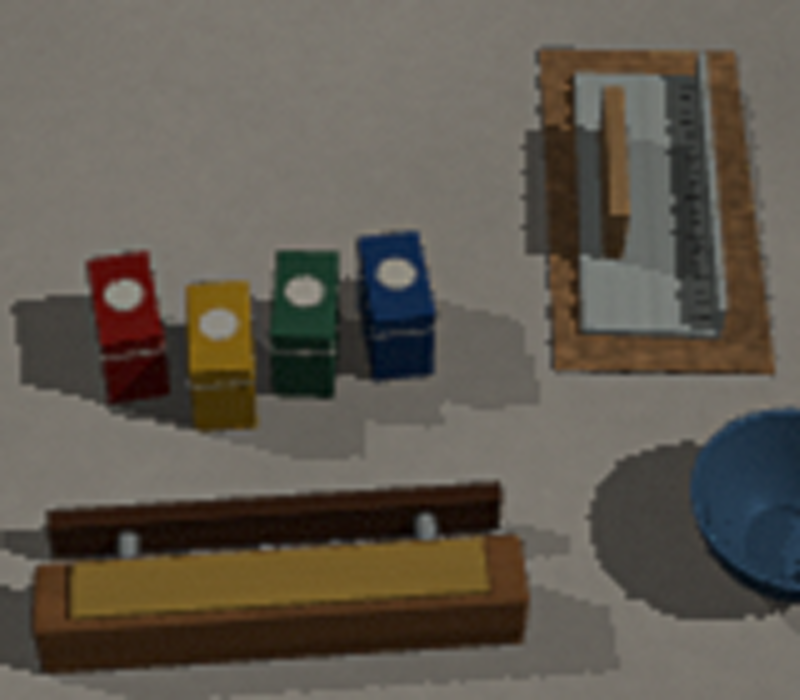

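View pics/si_crop.png

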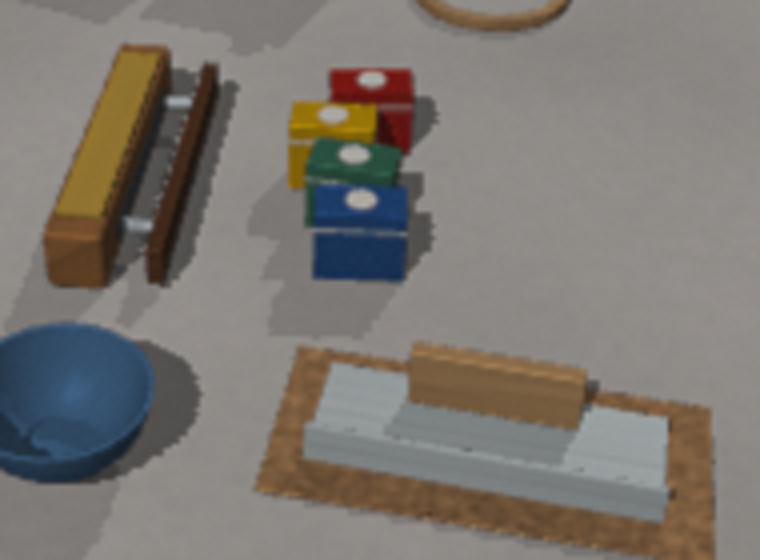

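```bash
cat > m.py <<'E'
from h import *
import pickle
out=pickle.load(open('m0.pkl','rb'))
S=out['scene'];D=out['side']
def sc(p,z): return ray(S,np.array(p,float)/5-0.4+[190,130],z)[:,:2]
def si(p,z): return ray(D,np.array(p,float)/4-0.375+[180,140],z)[:,:2]
def rect(name,q):
    r=cv2.minAreaRect((q*1000).astype(np.float32)); print(name,np.round(r[0],1),np.round(r[1],1),round(r[2],1))
rect('red',sc([(87,260),(148,252),(163,345),(103,353)],.055))
rect('yel',sc([(187,285),(247,280),(254,373),(193,383)],.055))
rect('grn',sc([(276,251),(338,251),(338,337),(271,337)],.055))
rect('blu',sc([(357,238),(418,231),(433,320),(371,330)],.055))
rect('blu_s',si([(314,184),(407,187),(408,232),(313,229)],.055))
print('rail',sc([(47,511),(499,482)],.035).round(4).tolist(), 'side',si([(217,65),(166,284)],.035).round(4).tolist())
rect('block',sc([(35,568),(521,536),(525,590),(42,622)],.045))
rect('block s',si([(124,45),(170,47),(107,220),(47,220)],.045))
rect('mat',sc([(537,50),(735,50),(774,372),(553,372)],.003)); rect('mat s',si([(298,346),(711,408),(714,560),(257,490)],.003))
rect('bar',sc([(602,87),(624,87),(630,213),(606,213)],.048)); rect('bar s',si([(412,343),(587,370),(583,380),(410,352)],.048))
print('lip',sc([(708,55),(724,330)],.028).round(4).tolist(),'s',si([(306,425),(666,490)],.028).round(4).tolist())
print('backedge',sc([(575,75),(581,332)],.008).round(4).tolist())
rect('ruler base', np.r_[sc([(575,75),(581,332)],.008),sc([(708,55),(724,330)],.028)])
E
python3 m.py
```

```text
red [558.7 -40.8] [65.3 33. ] 5.9
yel [582.2   9.2] [66.1 32. ] 1.0
grn [560.6  55. ] [34.9 59.1] 85.4
blu [555.1 103.1] [65.2 33.4] 2.0
blu_s [550.4 113.3] [60.7 47.7] 3.8
rail [[0.6751, -0.0828], [0.6754, 0.1452]] side [[0.6733, -0.0791], [0.665, 0.1791]]
block [730.2  31.9] [237.7  30.8] 90.0
block s [729.8  26.4] [222.   38.1] 89.6
mat [464.6 260.2] [121.7 251.9] 84.4
mat s [463.  262.8] [119.5 249.9] 84.3
bar [463.4 236. ] [13.1 97.9] 82.9
bar s [462.4 238.9] [ 8.7 99.8] 83.8
lip [[0.3734, 0.3077], [0.5821, 0.2782]] s [[0.5672, 0.2817], [0.3714, 0.3068]]
backedge [[0.3634, 0.2308], [0.5616, 0.2057]]
ruler base [472.9 255.7] [ 77.6 210.7] 82.6
```

```bash
cat > ov.py <<'E'
from m import *
def poly(im,c,P,off,s,col):
    p=((proj(c,P)-off+0.5)*s-0.5); cv2.polylines(im,[np.round(p*8).astype(int)],True,col,1,cv2.LINE_AA,3)
def T(x,y,a,pts):
    a=np.radians(a);R=np.array([[np.cos(a),-np.sin(a)],[np.sin(a),np.cos(a)]]);pts=np.array(pts,float)
    return np.c_[pts[:,:2]@R.T+[x,y],pts[:,2]]
def rc(x0,x1,y0,y1,z): return [(x0,y0,z),(x1,y0,z),(x1,y1,z),(x0,y1,z)]
def draw(im,c,off,s,st,mat,rul,boxes,rail):
    G=(0,255,0);Rr=(255,0,255)
    poly(im,c,T(*st,rc(-.02,.02,-.12,.12,.045)),off,s,G)
    poly(im,c,T(*st,rc(-.1+rail,-.088+rail,-.115,.115,.035)),off,s,Rr)
    poly(im,c,T(*mat,rc(-.06,.06,-.125,.125,.003)),off,s,G)
    if rul:
        poly(im,c,T(*rul,rc(-.038,.038,-.1,.1,.008)),off,s,Rr)
        poly(im,c,T(*rul,rc(.034,.038,-.1,.1,.028)),off,s,G)
        poly(im,c,T(*rul,rc(-.026,-.014,-.05,.05,.048)),off,s,Rr)
    for b in boxes: poly(im,c,T(*b,rc(-.03,.03,-.017,.017,.055)),off,s,(255,255,255))
def go(S,D,pre,*a):
    for c,x0,y0,x1,y1,s,f in [(S,190,130,350,270,5,'sc.png'),(D,180,140,370,280,4,'si.png')]:
        im=cv2.cvtColor(np.array(c['pixels'],np.uint8),cv2.COLOR_RGB2BGR)
        im=cv2.resize(im[y0:y1,x0:x1],None,fx=s,fy=s,interpolation=cv2.INTER_CUBIC)
        draw(im,c,np.array([x0,y0]),s,*a); cv2.imwrite('pics/'+pre+f,im)
E
python3 - <<'E' >/dev/null
from ov import *
go(S,D,'o1',(.730,.030,0),(.464,.2615,84.4),(.465,.257,83.3),[(.558,-.040,6),(.581,.009,1),(.561,.055,-4.6),(.555,.103,2)],.045)
E
```

```text
(no output)
```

View pics/o1sc.png

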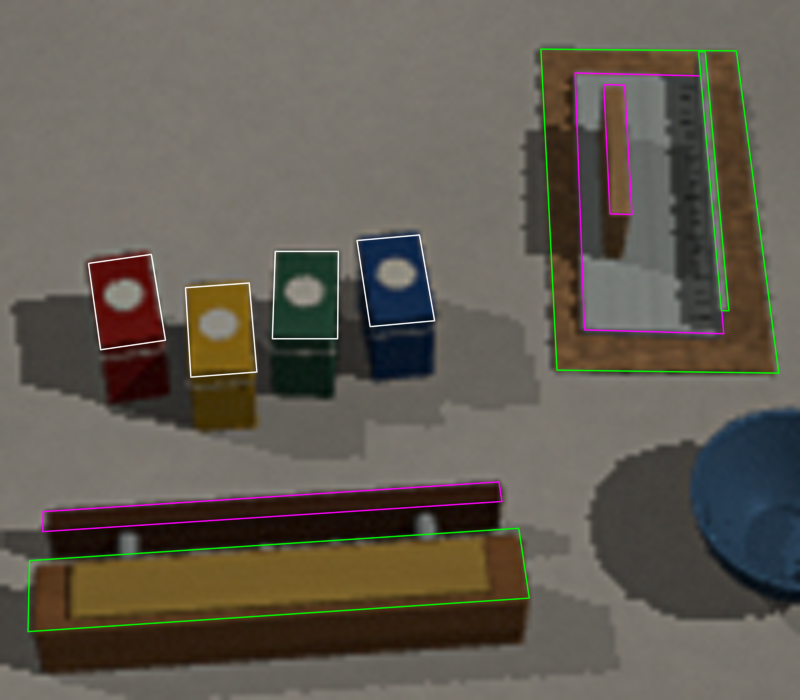

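View pics/o1si.png

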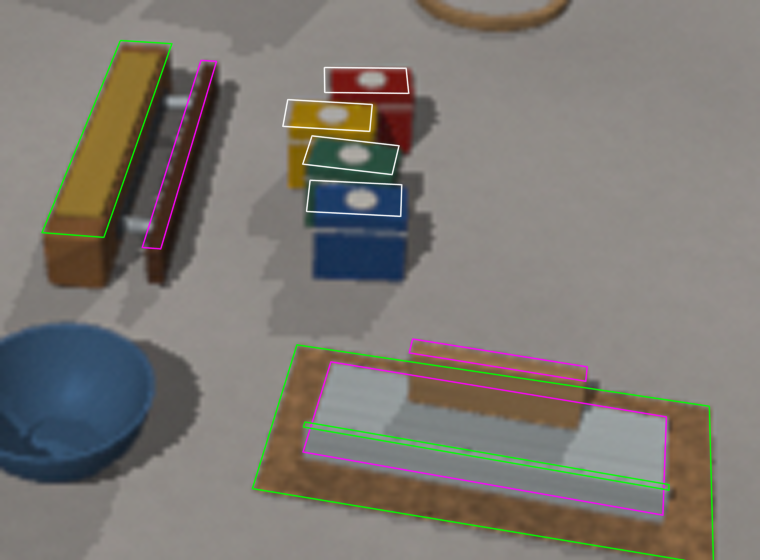

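The model overlays fit both images to within about 2 mm. The stand's yaw is about 0, the rail front is near x = 0.674, and the ruler sits at about (0.465, 0.257) with yaw 83.3°. Next I'll compute the shift to a point above the bar.

```bash
cat > d.py <<'E'
from h import *
import sys
from scipy.spatial.transform import Rotation as Ro
def delta(p,yaw):
    s=read_state();R=np.array(s['tcp_rot']);a=np.radians(yaw)
    z=np.array([np.cos(a),np.sin(a),0]);x=np.array([0,0,-1.]);T=np.c_[x,np.cross(z,x),z]
    print('t',round(s['time_s'],2),'F',np.round(s['force'],1),'M',np.round(s['moment'],2),'pos',np.round(s['position'],4),'yaw',round(np.degrees(np.arctan2(R[1,2],R[0,2])),2),'op',round(s['opening'],3),'tilt',np.round(R[2],4))
    print('shift',(R.T@(np.array(p)-np.array(s['position']))).round(4),'rot',Ro.from_matrix(R.T@T).as_rotvec(degrees=True).round(2))
if __name__=='__main__': delta([float(v) for v in sys.argv[1:4]],float(sys.argv[4]))
E
python3 d.py .4627 .2371 .09 83.3
```

```text
t 1.45 F [-0.4  0.3  0.1] M [ 0.   -0.01  0.  ] pos [0.279  0.5593 0.2225] yaw 63.48 op 1.001 tilt [-1.  0. -0.]
shift [ 0.1325 -0.3082 -0.2063] rot [-19.82  -0.    -0.  ]
```

Request:
play_rows(rows=[[[0.0, -0.015, -0.01, -1, 0, 0, 0.045], [0.005, -0.04, -0.027, -3, 0, 0, 0.045], [0.01, -0.075, -0.05, -5, 0, 0, 0.045], [0.02, -0.112, -0.075, -7, 0, 0, 0.045], [0.035, -0.149, -0.1, -10, 0, 0, 0.045], [0.05, -0.186, -0.125, -12, 0, 0, 0.045], [0.07, -0.22, -0.148, -14, 0, 0, 0.045], [0.09, -0.252, -0.169, -16, 0, 0, 0.045], [0.11, -0.28, -0.187, -18, 0, 0, 0.045], [0.125, -0.3, -0.2, -19.3, 0, 0, 0.045], [0.1325, -0.3082, -0.2063, -19.82, 0, 0, 0.045], [0.1325, -0.3082, -0.2063, -19.82, 0, 0, 0.045]]])

```text
time_s: 2.65
position: [0.4628, 0.2361, 0.0893]
tcp_rot: [[-0.002, -0.993, 0.119], [-0.0, 0.119, 0.993], [-1.0, 0.002, -0.001]]
force: [-0.6, 0.2, 0.6]
opening: 0.517
```

```bash
python3 d.py .4627 .2371 .0125 83.3; python3 -c "
from h import *
c=snap('wrist','w1.png');c=snap('side','s1.png');c=snap('scene','sc1.png')"
```

```text
t 2.65 F [-0.6  0.2  0.6] M [ 0.02 -0.02 -0.07] pos [0.4628 0.2361 0.0893] yaw 83.15 op 0.517 tilt [-1.0e+00  1.7e-03 -6.0e-04]
shift [0.0768 0.0001 0.0011] rot [-0.15 -0.03 -0.1 ]
```

View pics/w1.png

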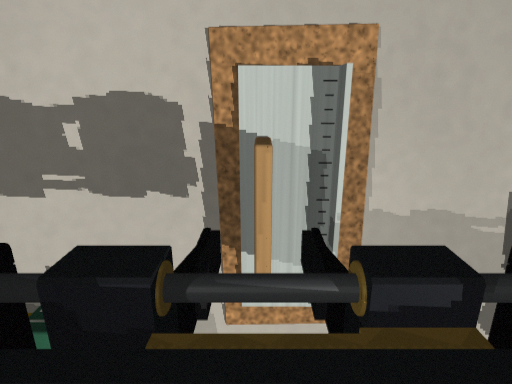

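View pics/s1.png

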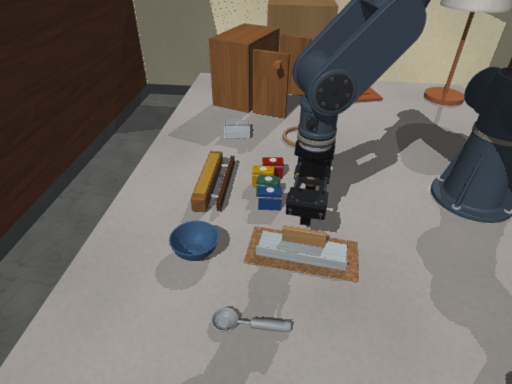

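The wrist view shows the bar at column 264, centred between the fingers (218–302) and parallel to them. Descending.

Request:
play_rows(rows=[[[0.015, 0, 0.0005, 0, 0, 0, 0.045], [0.035, 0, 0.0005, 0, 0, 0, 0.045], [0.055, 0, 0.0005, 0, 0, 0, 0.045], [0.068, 0, 0.0005, 0, 0, 0, 0.045], [0.075, 0, 0.0005, 0, 0, 0, 0.045], [0.0765, 0, 0.0005, 0, 0, 0, 0.045], [0.0765, 0, 0.0005, 0, 0, 0, 0.045], [0.0765, 0, 0.0005, 0, 0, 0, 0.02], [0.0765, 0, 0.0005, 0, 0, 0, 0.0], [0.0765, 0, 0.0005, 0, 0, 0, 0.0], [0.0765, 0, 0.0005, 0, 0, 0, 0.0], [0.0765, 0, 0.0005, 0, 0, 0, 0.0]]])

```text
time_s: 4.0
position: [0.4628, 0.2375, 0.0137]
tcp_rot: [[0.0, -0.993, 0.117], [0.0, 0.117, 0.993], [-1.0, -0.0, 0.0]]
force: [0.2, 0.3, -0.9]
opening: 0.152
```

```bash
python3 d.py .440 .030 .098 0
```

```text
t 4.0 F [ 0.2  0.3 -0.9] M [0.05 0.08 0.01] pos [0.4628 0.2375 0.0137] yaw 83.3 op 0.152 tilt [-1.e+00 -2.e-04  1.e-04]
shift [-0.0843 -0.0016 -0.2087] rot [8.33e+01 1.00e-02 1.00e-02]
```

Request:
play_rows(rows=[[[0, 0, 0, 0, 0, 0, 0.0], [0, 0, 0, 0, 0, 0, 0.0], [-0.004, 0, 0, 0, 0, 0, 0.0], [-0.015, 0, 0, 0, 0, 0, 0.0], [-0.03, 0, 0, 0, 0, 0, 0.0], [-0.05, 0, 0, 0, 0, 0, 0.0], [-0.07, 0, 0, 0, 0, 0, 0.0], [-0.082, 0, 0, 0, 0, 0, 0.0], [-0.085, 0, 0, 0, 0, 0, 0.0], [-0.085, 0, 0, 0, 0, 0, 0.0]]])

```text
time_s: 5.0
position: [0.4628, 0.2376, 0.099]
tcp_rot: [[0.001, -0.993, 0.117], [0.0, 0.117, 0.993], [-1.0, -0.001, 0.0]]
force: [-0.4, 0.8, -2.0]
opening: 0.137
```

```bash
python3 d.py .440 .030 .098 0;python3 -c "
from h import *
c=snap('wrist','w2.png');c=snap('side','s2.png')"
```

```text
t 5.0 F [-0.4  0.8 -2. ] M [-0.02 -0.03 -0.  ] pos [0.4628 0.2376 0.099 ] yaw 83.31 op 0.137 tilt [-1.e+00 -7.e-04  3.e-04]
shift [ 0.0009 -0.0016 -0.2088] rot [8.331e+01 4.000e-02 2.000e-02]
```

View pics/s2.png

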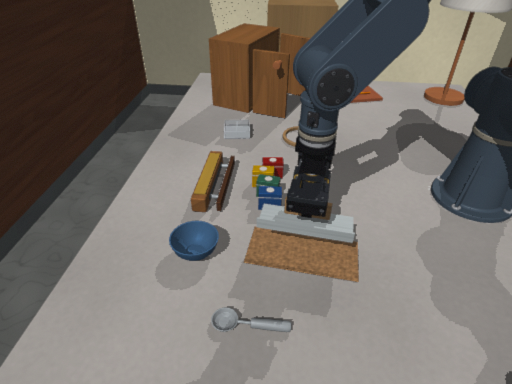

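View pics/w2.png

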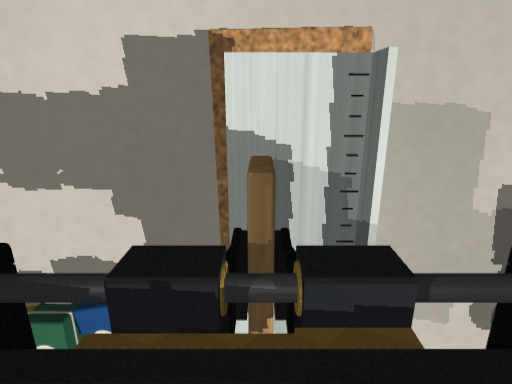

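Ruler lifted, level, and weighing about 2 N. Next: swing it in front of the row, aligned with the stand.

Request:
play_rows(rows=[[[0, 0, -0.008, 3, 0, 0, 0.0], [0, 0, -0.025, 9, 0, 0, 0.0], [0, 0, -0.045, 17, 0, 0, 0.0], [0, 0, -0.067, 25, 0, 0, 0.0], [0, 0, -0.09, 33.3, 0, 0, 0.0], [0, 0, -0.112, 41.3, 0, 0, 0.0], [0, 0, -0.134, 49.3, 0, 0, 0.0], [0, 0, -0.155, 57.3, 0, 0, 0.0], [0, 0, -0.176, 65.3, 0, 0, 0.0], [0, -0.001, -0.192, 73.3, 0, 0, 0.0], [0.0, -0.0016, -0.204, 80, 0, 0, 0.0], [0.0, -0.0016, -0.2088, 83.3, 0, 0, 0.0]]])

```text
time_s: 6.3
position: [0.4395, 0.029, 0.0977]
tcp_rot: [[-0.002, 0.005, 1.0], [0.0, 1.0, -0.005], [-1.0, 0.0, -0.002]]
force: [-0.1, -0.1, -2.2]
opening: 0.138
```

```bash
python3 d.py .440 .030 .0175 0;python3 -c "
from h import *
c=snap('scene','sc3.png');c=snap('side','s3.png')"
```

```text
t 6.3 F [-0.1 -0.1 -2.2] M [-0.07  0.02  0.  ] pos [0.4395 0.029  0.0977] yaw -0.28 op 0.138 tilt [-1.0e+00  2.0e-04 -1.8e-03]
shift [0.0802 0.001  0.0006] rot [-0.28 -0.1  -0.01]
```

View pics/sc3.png

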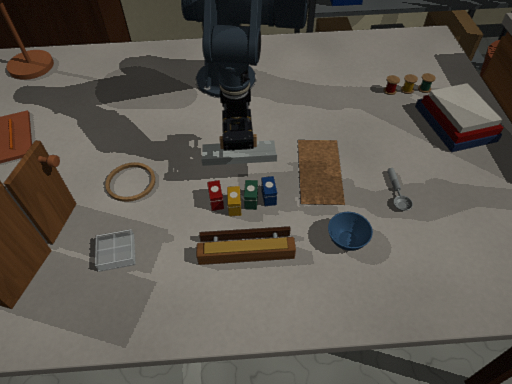

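View pics/s3.png

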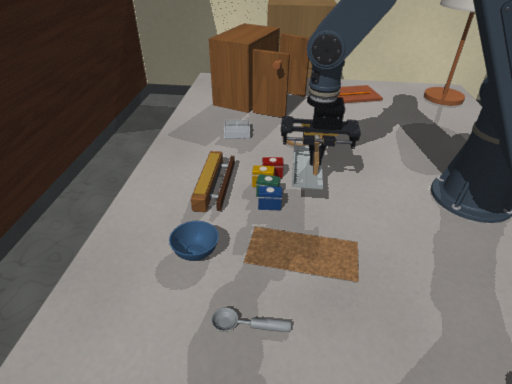

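The ruler is in front of the row and roughly parallel to the rail. Lowering it now.

Request:
play_rows(rows=[[[0.005, 0.0005, 0, -0.1, 0, 0, 0.0], [0.02, 0.0005, 0, -0.1, 0, 0, 0.0], [0.04, 0.0005, 0, -0.1, 0, 0, 0.0], [0.06, 0.0005, 0, -0.1, 0, 0, 0.0], [0.073, 0.0005, 0, -0.1, 0, 0, 0.0], [0.079, 0.0005, 0, -0.1, 0, 0, 0.0], [0.08, 0.0005, 0, -0.1, 0, 0, 0.0], [0.08, 0.0005, 0, -0.1, 0, 0, 0.0]]])

```text
time_s: 7.2
position: [0.44, 0.0307, 0.0185]
tcp_rot: [[-0.0, -0.003, 1.0], [0.0, 1.0, 0.003], [-1.0, 0.0, -0.0]]
force: [0.1, -0.2, -2.3]
opening: 0.138
```

```bash
python3 d.py .440 .030 .0175 0;python3 - <<'E'
from h import *
import pickle
c=snap('scene','x.png');d=snap('side','y.png'); pickle.dump((c,d),open('m4.pkl','wb'))
for f,o,(x0,y0,x1,y1),s in [('x','sc4',(190,120,350,260),5),('y','s4',(180,130,370,270),4)]:
    im=cv2.imread(f'pics/{f}.png')[y0:y1,x0:x1]; cv2.imwrite(f'pics/{o}.png',cv2.resize(im,None,fx=s,fy=s,interpolation=cv2.INTER_CUBIC))
E
```

```text
t 7.2 F [ 0.1 -0.2 -2.3] M [-0.11  0.06  0.05] pos [0.44   0.0307 0.0185] yaw 0.15 op 0.138 tilt [-1.e+00  0.e+00 -2.e-04]
shift [ 0.001  -0.0007 -0.    ] rot [ 0.15 -0.01 -0.  ]
```

View pics/sc4.png

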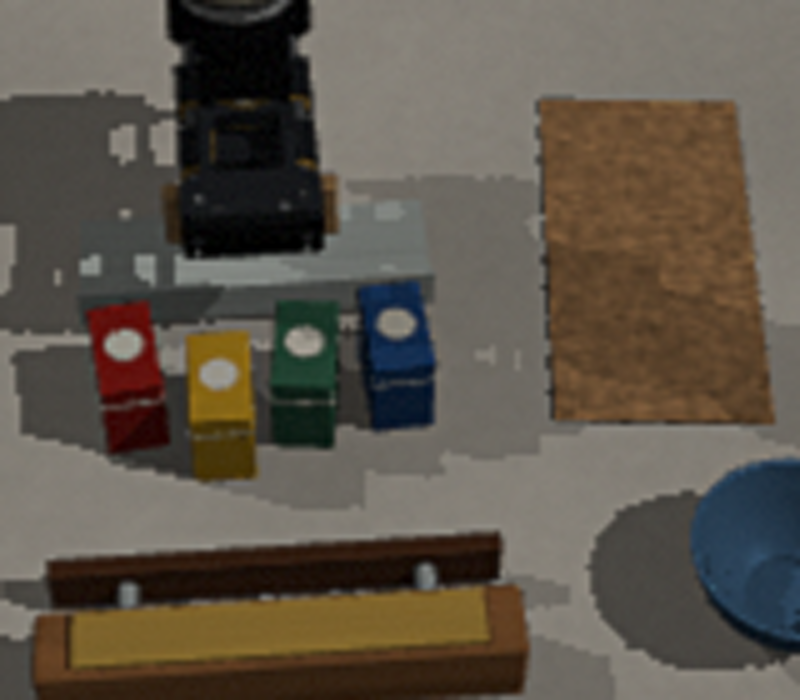

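View pics/s4.png

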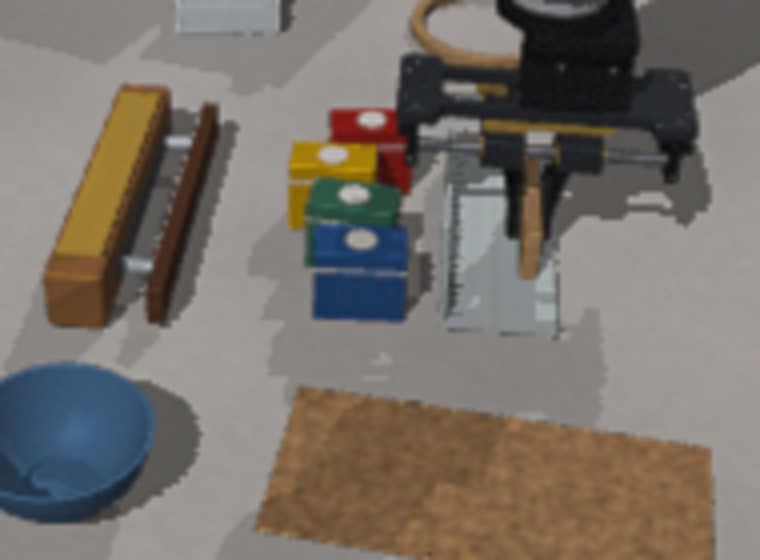

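```bash
python3 - <<'E'
from h import *
import pickle
c,d=pickle.load(open('m4.pkl','rb'))
print(ray(c,np.array([(80,298),(434,275)])/5-.4+[190,120],.0328).round(4))
print(ray(d,np.array([(443,330)])/4-.4+[180,130],.0078).round(4))
E
python3 d.py .507 .0315 .0180 0
```

```text
[[ 0.4996 -0.0668  0.0328]
 [ 0.4988  0.1303  0.0328]]
[[0.4938 0.1323 0.0078]]
t 7.3 F [ 0.3 -0.3 -2. ] M [-0.05  0.11  0.03] pos [0.4403 0.0306 0.019 ] yaw 0.13 op 0.136 tilt [-1.0e+00 -2.0e-04  1.1e-03]
shift [0.0011 0.0008 0.0667] rot [0.13 0.06 0.01]
```

Request:
play_rows(rows=[[[0, 0, 0.006, 0, 0, 0, 0.0], [0, 0, 0.013, 0, 0, 0, 0.0], [0, 0, 0.018, 0, 0, 0, 0.0], [0, 0, 0.021, 0, 0, 0, 0.0], [0, 0, 0.024, 0, 0, 0, 0.0], [0, 0, 0.027, 0, 0, 0, 0.0], [0, 0, 0.03, 0, 0, 0, 0.0], [0, 0, 0.033, 0, 0, 0, 0.0], [0, 0, 0.036, 0, 0, 0, 0.0], [0, 0, 0.039, 0, 0, 0, 0.0], [0, 0, 0.042, 0, 0, 0, 0.0], [0, 0, 0.045, 0, 0, 0, 0.0]]])

```text
time_s: 8.5
position: [0.4853, 0.0305, 0.0185]
tcp_rot: [[-0.0, -0.002, 1.0], [0.0, 1.0, 0.002], [-1.0, 0.0, -0.0]]
force: [-0.7, -0.7, -2.6]
opening: 0.137
```

Request:
play_rows(rows=[[[0, 0, 0.003, 0, 0, 0, 0.0], [0, 0, 0.006, 0, 0, 0, 0.0], [0, 0, 0.009, 0, 0, 0, 0.0], [0, 0, 0.012, 0, 0, 0, 0.0], [0, 0, 0.015, 0, 0, 0, 0.0], [0, 0, 0.018, 0, 0, 0, 0.0], [0, 0, 0.021, 0, 0, 0, 0.0], [0, 0, 0.024, 0, 0, 0, 0.0], [0, 0, 0.027, 0, 0, 0, 0.0], [0, 0, 0.03, 0, 0, 0, 0.0], [0, 0, 0.033, 0, 0, 0, 0.0], [0, 0, 0.036, 0, 0, 0, 0.0]]])

```text
time_s: 9.7
position: [0.5212, 0.0306, 0.0185]
tcp_rot: [[-0.0, -0.002, 1.0], [0.0, 1.0, 0.002], [-1.0, 0.0, -0.0]]
force: [-1.0, 0.6, -2.6]
opening: 0.136
```

```bash
cat > v.py <<'E'
from h import *
import pickle,sys
n=sys.argv[1]
c=snap('scene','x.png');d=snap('side','y.png'); pickle.dump((c,d),open(f'm{n}.pkl','wb'))
for f,o,(x0,y0,x1,y1),s in [('x','sc'+n,(190,120,350,260),5),('y','s'+n,(180,130,370,270),4)]:
    im=cv2.imread(f'pics/{f}.png')[y0:y1,x0:x1]; cv2.imwrite(f'pics/{o}.png',cv2.resize(im,None,fx=s,fy=s,interpolation=cv2.INTER_CUBIC))
E
python3 d.py .56 .0315 .0180 0; python3 v.py 5
```

```text
t 9.7 F [-1.   0.6 -2.6] M [-0.04  0.39  0.06] pos [0.5212 0.0306 0.0185] yaw 0.1 op 0.136 tilt [-1.e+00  0.e+00 -1.e-04]
shift [0.0005 0.0008 0.0388] rot [ 0.1 -0.  -0. ]
```

View pics/sc5.png

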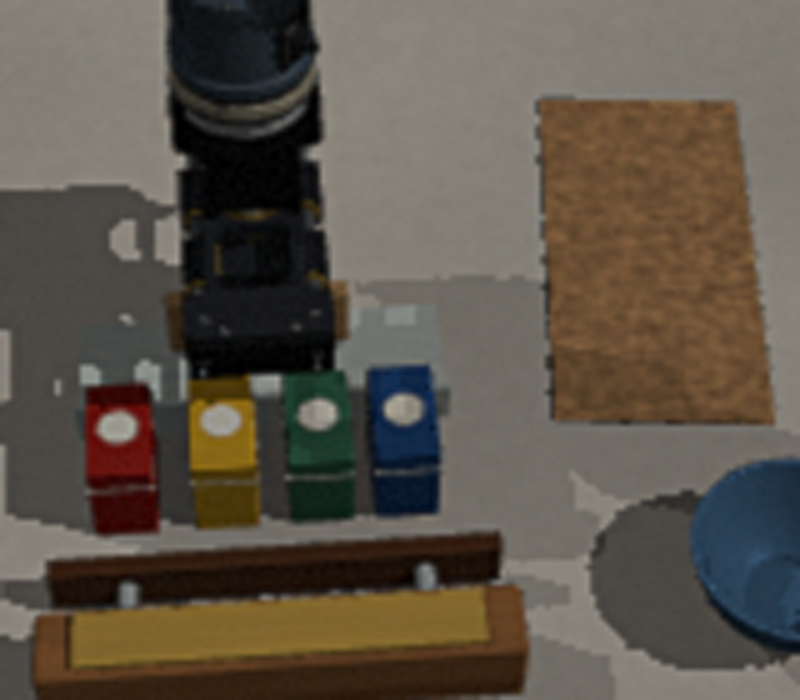

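View pics/s5.png

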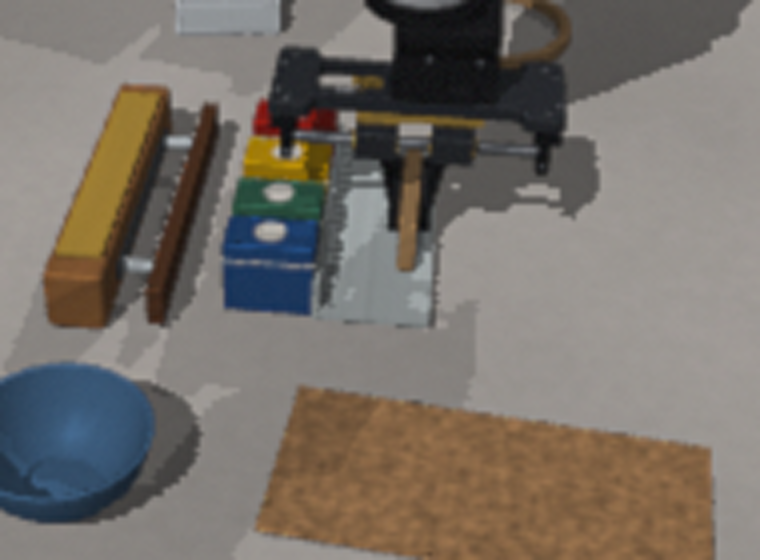

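The boxes have lined up against the lip with 1–1.5 N of sliding force. Continuing slowly to feel for the rail.

Request:
play_rows(rows=[[[0, 0, 0.003, 0, 0, 0, 0.0], [0, 0, 0.006, 0, 0, 0, 0.0], [0, 0, 0.009, 0, 0, 0, 0.0], [0, 0, 0.012, 0, 0, 0, 0.0], [0, 0, 0.015, 0, 0, 0, 0.0], [0, 0, 0.018, 0, 0, 0, 0.0], [0, 0, 0.021, 0, 0, 0, 0.0], [0, 0, 0.024, 0, 0, 0, 0.0], [0, 0, 0.027, 0, 0, 0, 0.0], [0, 0, 0.03, 0, 0, 0, 0.0]]])

```text
time_s: 10.8
position: [0.5511, 0.0307, 0.0185]
tcp_rot: [[-0.0, -0.002, 1.0], [0.0, 1.0, 0.002], [-1.0, 0.0, -0.0]]
force: [-3.0, -0.2, -0.6]
opening: 0.134
```

Request:
play_rows(rows=[[[0, 0, 0.0015, 0, 0, 0, 0.0], [0, 0, 0.003, 0, 0, 0, 0.0], [0, 0, 0.0045, 0, 0, 0, 0.0], [0, 0, 0.006, 0, 0, 0, 0.0]]])

```text
time_s: 11.2
position: [0.5563, 0.0308, 0.0185]
tcp_rot: [[-0.002, -0.002, 1.0], [0.0, 1.0, 0.002], [-1.0, 0.0, -0.002]]
force: [-4.9, 0.1, 0.6]
opening: 0.133
```

Request:
play_rows(rows=[[[0, 0, 0.001, 0, 0, 0, 0.0], [0, 0, 0.002, 0, 0, 0, 0.0], [0, 0, 0.003, 0, 0, 0, 0.0], [0, 0, 0.003, 0, 0, 0, 0.0]]])

```text
time_s: 11.6
position: [0.5579, 0.0309, 0.0184]
tcp_rot: [[-0.004, -0.002, 1.0], [0.0, 1.0, 0.002], [-1.0, 0.0, -0.004]]
force: [-6.8, -1.3, 1.4]
opening: 0.137
```

```bash
python3 d.py .56 .0315 .0180 0
```

```text
t 11.6 F [-6.8 -1.3  1.4] M [-0.19  0.97 -0.05] pos [0.5579 0.0309 0.0184] yaw 0.1 op 0.137 tilt [-1.0e+00  4.0e-04 -4.2e-03]
shift [0.0003 0.0006 0.0021] rot [ 0.1  -0.24 -0.02]
```

```bash
python3 v.py 6
```

```text
(no output)
```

View pics/sc6.png

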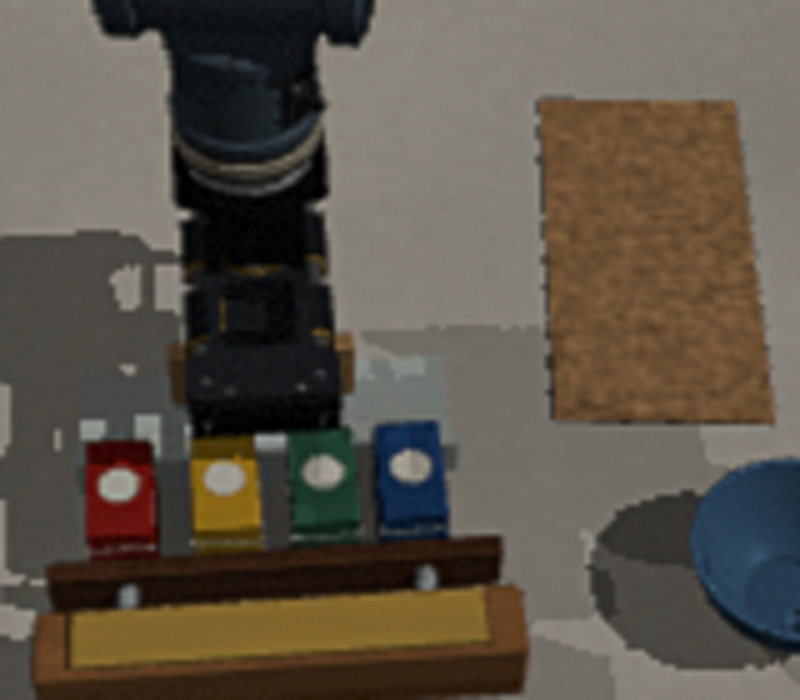

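View pics/s6.png

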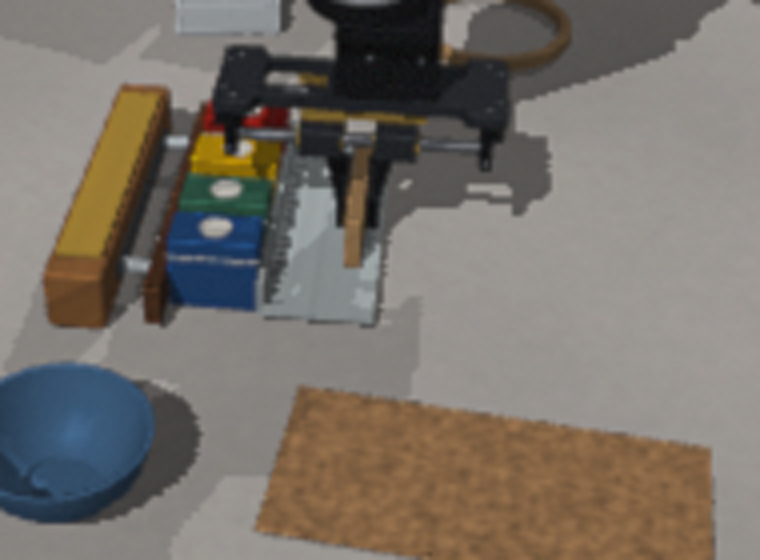

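```bash
cat > pv.py <<'E'
from h import *
import pickle
for n,bx,by in [(4,.440,.0307),(5,.5212,.0306),(6,.5579,.0309)]:
    d=pickle.load(open(f'm{n}.pkl','rb'))[1]
    P=[(bx+.058,by+.1,.0078),(bx-.018,by+.1,.0078),(bx-.018,by+.1,.0128)]
    print(n,((proj(d,P)-[180,130]+.5)*4-.5).round(0).tolist())
E
python3 pv.py
python3 - <<'E'
import cv2
im=cv2.imread('pics/y.png')[170:220,230:290]; cv2.imwrite('pics/z6.png',cv2.resize(im,None,fx=12,fy=12,interpolation=cv2.INTER_CUBIC))
E
```

```text
4 [[437.0, 328.0], [555.0, 337.0], [556.0, 331.0]]
5 [[312.0, 318.0], [428.0, 327.0], [429.0, 321.0]]
6 [[256.0, 314.0], [372.0, 323.0], [372.0, 317.0]]
```

View pics/z6.png

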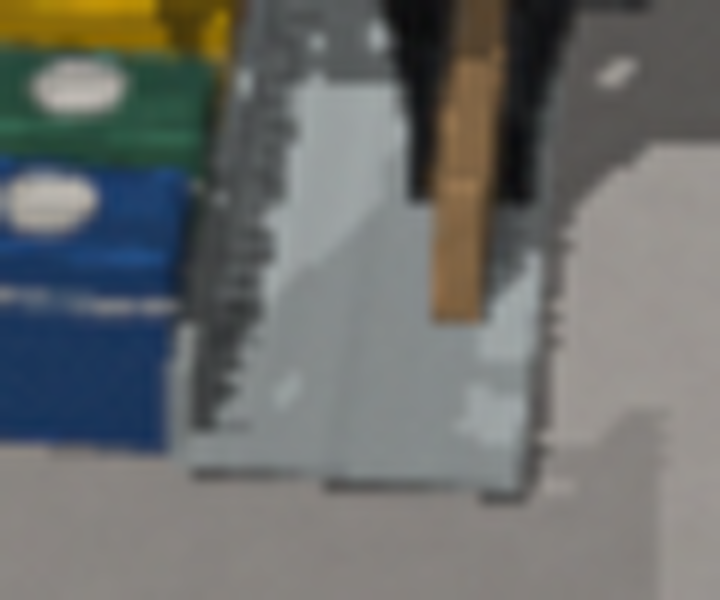

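The boxes now bear on the rail: force is rising and the ruler looks level. Pressing on to about 16 N.

Request:
play_rows(rows=[[[0, 0, 0.001, 0, 0, 0, 0.0], [0, 0, 0.002, 0, 0, 0, 0.0], [0, 0, 0.003, 0, 0, 0, 0.0], [0, 0, 0.004, 0, 0, 0, 0.0], [0, 0, 0.005, 0, 0, 0, 0.0], [0, 0, 0.005, 0, 0, 0, 0.0]]])

```text
time_s: 12.3
position: [0.5601, 0.0312, 0.0181]
tcp_rot: [[-0.01, -0.002, 1.0], [0.001, 1.0, 0.002], [-1.0, 0.001, -0.01]]
force: [-10.7, -0.6, 3.3]
opening: 0.136
```

Request:
play_rows(rows=[[[0, 0, 0.001, 0, 0, 0, 0.0], [0, 0, 0.002, 0, 0, 0, 0.0], [0, 0, 0.003, 0, 0, 0, 0.0], [0, 0, 0.003, 0, 0, 0, 0.0]]])

```text
time_s: 12.7
position: [0.5615, 0.0313, 0.0179]
tcp_rot: [[-0.013, -0.002, 1.0], [0.001, 1.0, 0.002], [-1.0, 0.001, -0.013]]
force: [-12.3, -0.5, 4.8]
opening: 0.134
```

```bash
python3 d.py .56 .0315 .0180 0; python3 v.py 7
python3 - <<'E'
import cv2
im=cv2.imread('pics/y.png')[155:220,210:290]; cv2.imwrite('pics/z7.png',cv2.resize(im,None,fx=9,fy=9,interpolation=cv2.INTER_CUBIC))
E
```

```text
t 12.7 F [-12.3  -0.5   4.8] M [-0.33  1.78 -0.17] pos [0.5615 0.0313 0.0179] yaw 0.12 op 0.134 tilt [-0.9999  0.0013 -0.0134]
shift [-0.0001  0.0002 -0.0015] rot [ 0.12 -0.77 -0.07]
```

View pics/z7.png

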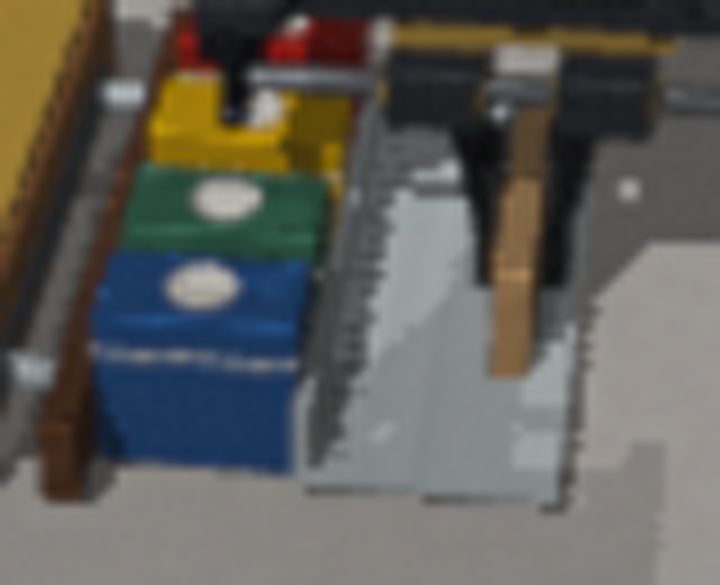

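View pics/sc7.png

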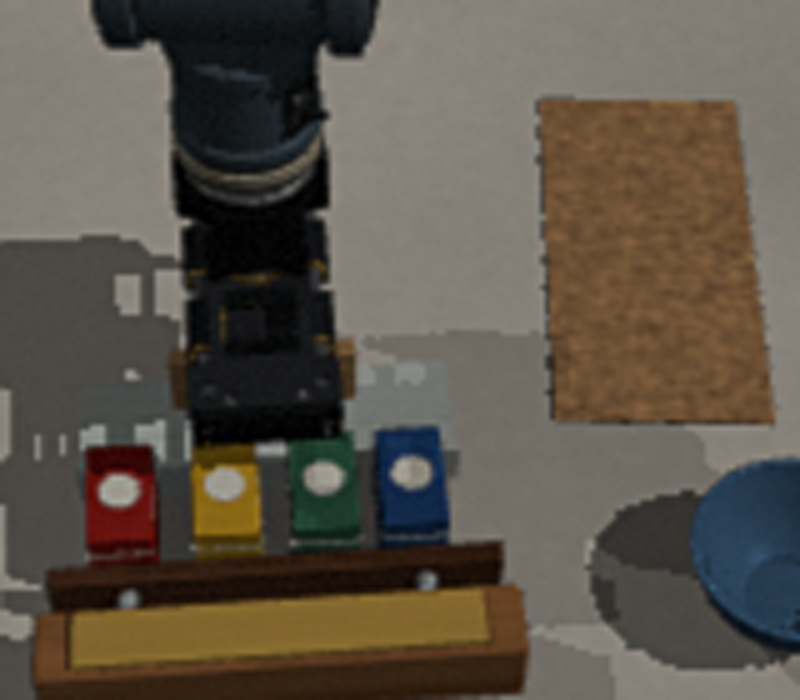

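Request:
play_rows(rows=[[[0, 0, 0.001, 0, 0, 0, 0.0], [0, 0, 0.002, 0, 0, 0, 0.0], [0, 0, 0.003, 0, 0, 0, 0.0], [0, 0, 0.004, 0, 0, 0, 0.0], [0, 0, 0.005, 0, 0, 0, 0.0], [0, 0, 0.005, 0, 0, 0, 0.0], [0, 0, 0.005, 0, 0, 0, 0.0], [0, 0, 0.005, 0, 0, 0, 0.0]]])

```text
time_s: 13.6
position: [0.5636, 0.0316, 0.0176]
tcp_rot: [[-0.019, -0.002, 1.0], [0.002, 1.0, 0.002], [-1.0, 0.002, -0.019]]
force: [-16.5, -1.2, 7.8]
opening: 0.139
```

```bash
python3 d.py .56 .0315 .0180 0; python3 v.py 8
python3 - <<'E'
import cv2
im=cv2.imread('pics/y.png')[155:220,210:290]; cv2.imwrite('pics/z8.png',cv2.resize(im,None,fx=9,fy=9,interpolation=cv2.INTER_CUBIC))
E
```

```text
t 13.6 F [-16.5  -1.2   7.8] M [-0.36  2.33 -0.19] pos [0.5636 0.0316 0.0176] yaw 0.13 op 0.139 tilt [-0.9998  0.0018 -0.0193]
shift [-0.0004 -0.0001 -0.0036] rot [ 0.13 -1.11 -0.1 ]
```

View pics/z8.png

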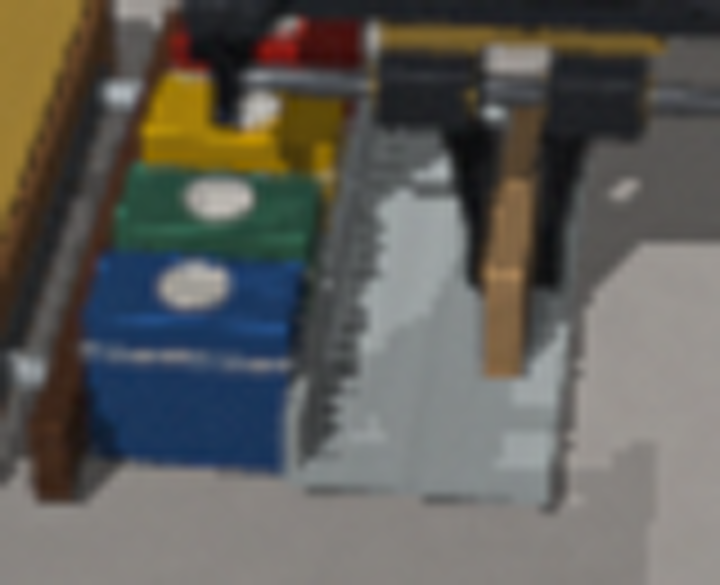

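View pics/sc8.png

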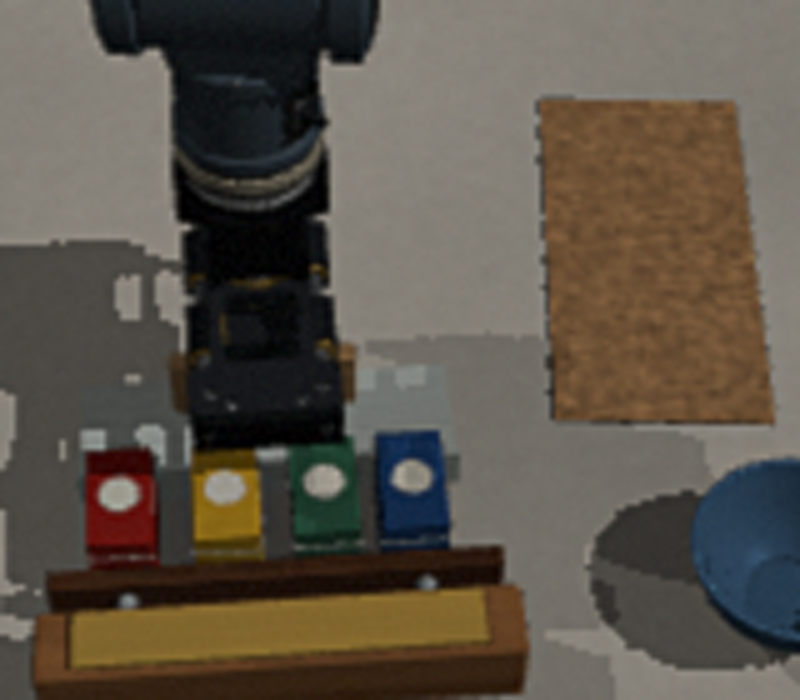

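Total force is 16.5 N with the rail pushed back and every box between lip and rail. Backing off slowly so the rail follows.

Request:
play_rows(rows=[[[0, 0, 0.0, 0, 0, 0, 0.0], [0, 0, -0.0015, 0, 0, 0, 0.0], [0, 0, -0.003, 0, 0, 0, 0.0], [0, 0, -0.0045, 0, 0, 0, 0.0], [0, 0, -0.006, 0, 0, 0, 0.0], [0, 0, -0.0075, 0, 0, 0, 0.0], [0, 0, -0.009, 0, 0, 0, 0.0], [0, 0, -0.0105, 0, 0, 0, 0.0], [0, 0, -0.012, 0, 0, 0, 0.0], [0, 0, -0.0135, 0, 0, 0, 0.0], [0, 0, -0.015, 0, 0, 0, 0.0], [0, 0, -0.0165, 0, 0, 0, 0.0]]])

```text
time_s: 14.9
position: [0.5585, 0.0304, 0.0191]
tcp_rot: [[0.005, -0.002, 1.0], [-0.001, 1.0, 0.002], [-1.0, -0.001, 0.005]]
force: [-0.5, 0.3, -1.9]
opening: 0.138
```

Request:
play_rows(rows=[[[0, 0, -0.0015, 0, 0, 0, 0.0], [0, 0, -0.003, 0, 0, 0, 0.0], [0, 0, -0.0045, 0, 0, 0, 0.0], [0, 0, -0.006, 0, 0, 0, 0.0], [0, 0, -0.008, 0, 0, 0, 0.0], [0, 0, -0.011, 0, 0, 0, 0.0], [0, 0, -0.015, 0, 0, 0, 0.0], [0, 0, -0.02, 0, 0, 0, 0.0], [0, 0, -0.026, 0, 0, 0, 0.0], [0, 0, -0.033, 0, 0, 0, 0.0], [0, 0, -0.038, 0, 0, 0, 0.0], [0, 0, -0.04, 0, 0, 0, 0.0]]])

```text
time_s: 16.1
position: [0.5154, 0.0307, 0.0185]
tcp_rot: [[-0.001, -0.002, 1.0], [0.0, 1.0, 0.002], [-1.0, 0.0, -0.001]]
force: [0.3, -0.3, -2.5]
opening: 0.135
```

```bash
python3 d.py .44 .0315 .1 0; python3 v.py 9
python3 - <<'E'
import cv2
im=cv2.imread('pics/y.png')[155:220,210:290]; cv2.imwrite('pics/z9.png',cv2.resize(im,None,fx=9,fy=9,interpolation=cv2.INTER_CUBIC))
E
```

```text
t 16.1 F [ 0.3 -0.3 -2.5] M [-0.15  0.07  0.02] pos [0.5154 0.0307 0.0185] yaw 0.1 op 0.135 tilt [-1.0e+00  2.0e-04 -1.2e-03]
shift [-0.0814  0.0009 -0.0754] rot [ 0.1  -0.07 -0.01]
```

View pics/z9.png

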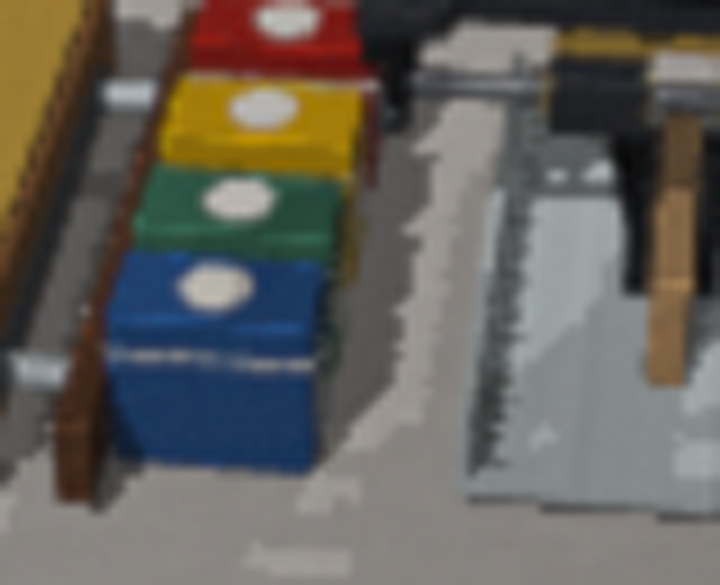

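View pics/sc9.png

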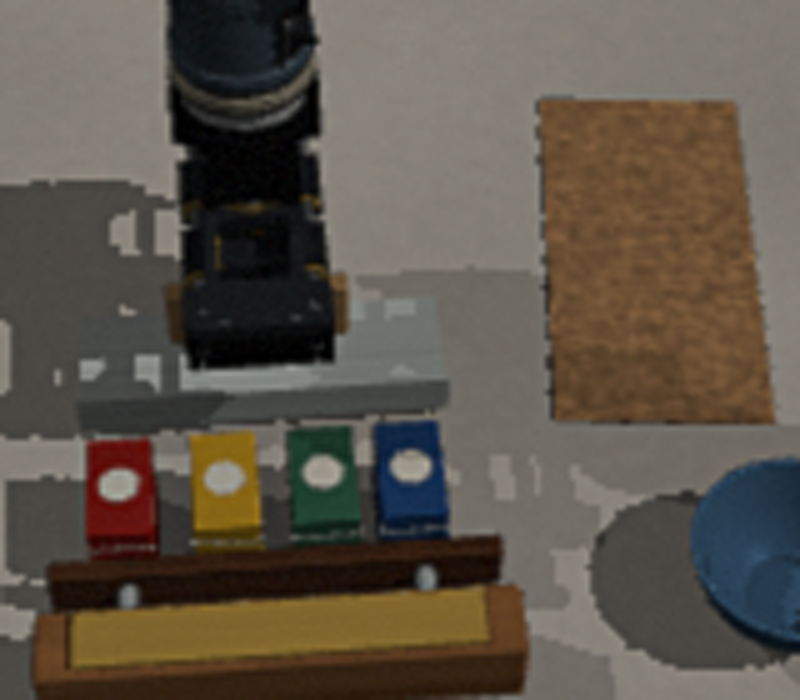

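Run:
```python
from h import *
import pickle
c,d=pickle.load(open('m9.pkl','rb'))
f=lambda p,z:ray(c,np.array(p)/5-.4+[190,120],z).round(4)[:,:2].tolist()
print('discs',f([(119,485),(224,478),(323,471),(411,466)],.055))
print('rail',f([(48,566),(500,536)],.035))
for n,q in dict(red=[(86,442),(153,438),(157,538),(89,545)],yel=[(190,434),(257,432),(262,530),(193,536)],grn=[(288,430),(354,427),(361,527),(293,531)],blu=[(374,424),(438,421),(448,518),(380,529)]).items():
    print(n,cv2.minAreaRect((np.array(f(q,.055))*1000).astype(np.float32)))
```

```text
discs [[0.6454, -0.0445], [0.6453, 0.0084], [0.6449, 0.0585], [0.6453, 0.1031]]
rail [[0.6781, -0.0822], [0.6779, 0.1454]]
red ((648.4744873046875, -43.260406494140625), (63.91529846191406, 34.287391662597656), 1.2551045417785645)
yel ((647.9351806640625, 9.10445499420166), (34.30997848510742, 63.40200424194336), 89.54815673828125)
grn ((649.2733764648438, 58.75146484375), (33.909088134765625, 62.911460876464844), 88.90704345703125)
blu ((650.2510375976562, 101.94573974609375), (34.107181549072266, 65.43833923339844), 88.7811050415039)
```

The row is straight: the lid discs are at x = 0.6449–0.6454, and the rail is parallel and slightly deflected. Next I'll retreat, lift and take the ruler back.

Request:
play_rows(rows=[[[0, 0, -0.01, 0, 0, 0, 0.0], [0, 0, -0.03, 0, 0, 0, 0.0], [0, 0, -0.05, 0, 0, 0, 0.0], [0, 0, -0.067, 0, 0, 0, 0.0], [-0.005, 0, -0.075, 0, 0, 0, 0.0], [-0.02, 0, -0.076, 0, 0, 0, 0.0], [-0.04, 0, -0.076, 0, 0, 0, 0.0], [-0.06, 0, -0.076, 0, 0, 0, 0.0], [-0.075, 0, -0.076, 0, 0, 0, 0.0], [-0.081, 0, -0.076, 0, 0, 0, 0.0], [-0.081, 0, -0.076, 0, 0, 0, 0.0]]])

```text
time_s: 17.3
position: [0.4413, 0.0304, 0.1005]
tcp_rot: [[0.003, -0.002, 1.0], [-0.001, 1.0, 0.002], [-1.0, -0.001, 0.003]]
force: [0.0, -0.3, -1.8]
opening: 0.137
```

```bash
python3 d.py .462 .2406 .1 84.4; python3 v.py 10
```

```text
t 17.3 F [ 0.  -0.3 -1.8] M [-0.16  0.13 -0.  ] pos [0.4413 0.0304 0.1005] yaw 0.11 op 0.137 tilt [-1.0e+00 -5.0e-04  2.8e-03]
shift [0.0004 0.2102 0.0211] rot [-84.29   0.11   0.14]
```

View pics/sc10.png

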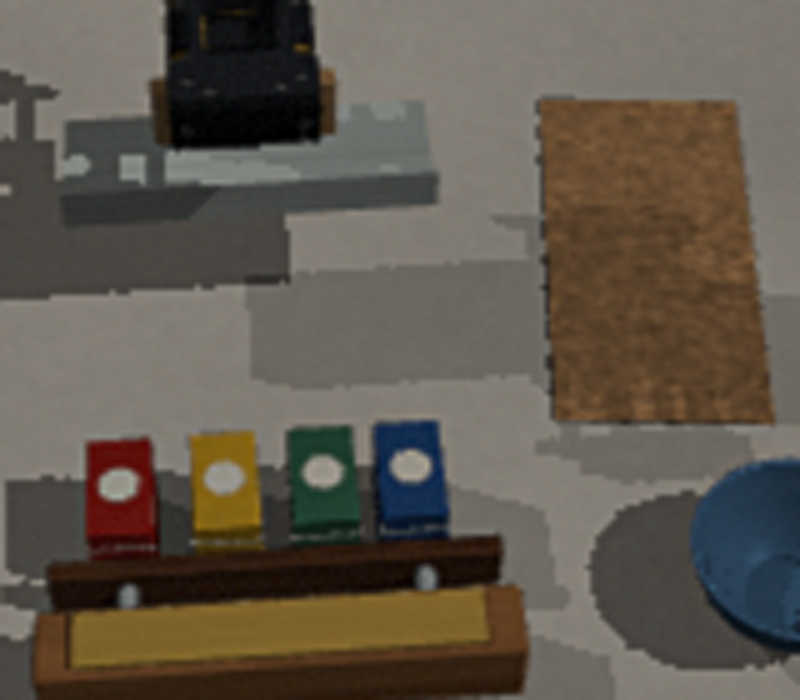

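View pics/s10.png

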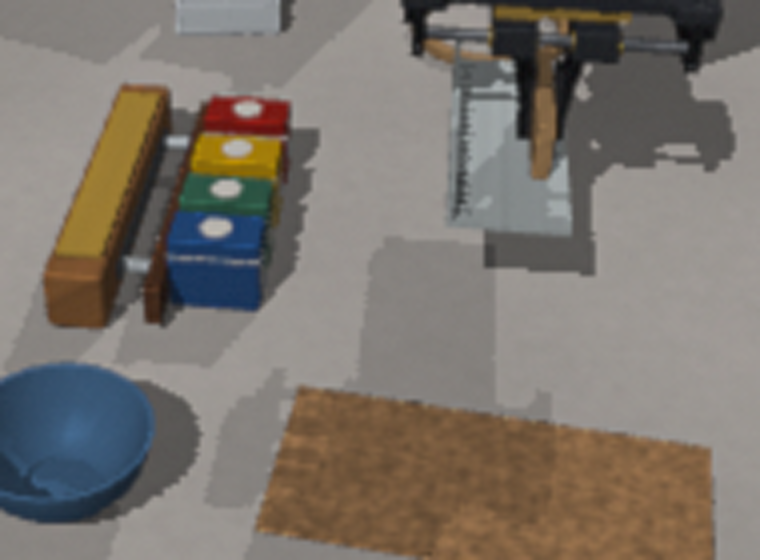

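Request:
play_rows(rows=[[[0, 0.008, 0.001, -3, 0, 0, 0.0], [0, 0.025, 0.003, -9, 0, 0, 0.0], [0, 0.045, 0.005, -17, 0, 0, 0.0], [0, 0.067, 0.007, -25, 0, 0, 0.0], [0, 0.09, 0.009, -33.3, 0, 0, 0.0], [0, 0.112, 0.011, -41.3, 0, 0, 0.0], [0, 0.134, 0.013, -49.3, 0, 0, 0.0], [0, 0.155, 0.015, -57.3, 0, 0, 0.0], [0, 0.176, 0.017, -65.3, 0, 0, 0.0], [0, 0.192, 0.019, -73.3, 0, 0, 0.0], [0, 0.205, 0.021, -80.5, 0, 0, 0.0], [0, 0.2102, 0.0211, -84.3, 0, 0, 0.0]]])

```text
time_s: 18.6
position: [0.4609, 0.2418, 0.0983]
tcp_rot: [[-0.001, -0.996, 0.093], [-0.0, 0.093, 0.996], [-1.0, 0.001, -0.0]]
force: [0.5, -0.1, -2.9]
opening: 0.137
```

Request:
play_rows(rows=[[[0, 0, 0, 0, 0, 0, 0.0], [0, 0, 0, 0, 0, 0, 0.0]]])

```text
time_s: 18.8
position: [0.4605, 0.2405, 0.0986]
tcp_rot: [[-0.002, -0.995, 0.099], [-0.001, 0.099, 0.995], [-1.0, 0.002, -0.001]]
force: [0.8, -0.1, -1.4]
opening: 0.137
```

```bash
python3 d.py .462 .2406 .0137 84.4; python3 v.py 11; python3 -c "
from h import *
snap('wrist','w11.png')"
```

```text
t 18.8 F [ 0.8 -0.1 -1.4] M [-0.03  0.02  0.02] pos [0.4605 0.2405 0.0986] yaw 84.33 op 0.137 tilt [-1.0e+00  1.9e-03 -9.0e-04]
shift [ 0.0849 -0.0017  0.0004] rot [-0.07 -0.05 -0.11]
```

View pics/w11.png

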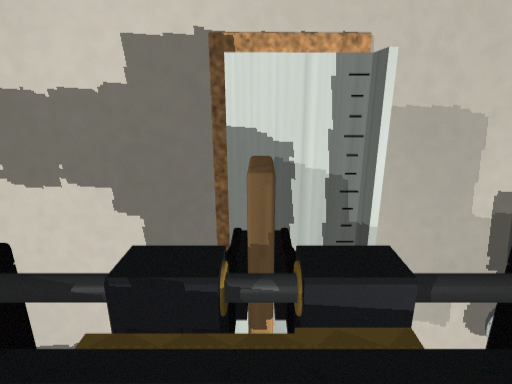

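View pics/s11.png

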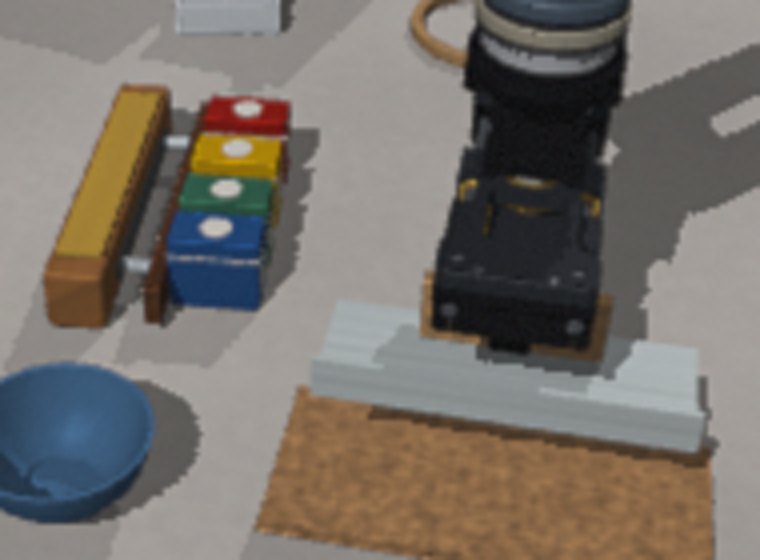

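The wrist view matches the one after the grasp, so the ruler hasn't slipped. Lowering it.

Request:
play_rows(rows=[[[0.01, -0.001, 0, 0, 0, 0, 0.0], [0.03, -0.0015, 0, 0, 0, 0, 0.0], [0.05, -0.0015, 0, 0, 0, 0, 0.0], [0.066, -0.0015, 0, 0, 0, 0, 0.0], [0.076, -0.0015, 0, 0, 0, 0, 0.0], [0.08, -0.0015, 0, 0, 0, 0, 0.0], [0.082, -0.0015, 0, 0, 0, 0, 0.0], [0.083, -0.0015, 0, 0, 0, 0, 0.0], [0.084, -0.0015, 0, 0, 0, 0, 0.0], [0.084, -0.0015, 0, 0, 0, 0, 0.0]]])

```text
time_s: 19.95
position: [0.463, 0.2407, 0.016]
tcp_rot: [[0.001, -0.995, 0.098], [0.0, 0.098, 0.995], [-1.0, -0.001, 0.0]]
force: [-0.2, 0.3, -2.2]
opening: 0.134
```

```bash
python3 d.py .462 .2406 .0137 84.4
```

```text
t 19.95 F [-0.2  0.3 -2.2] M [-0.01 -0.01 -0.02] pos [0.463  0.2407 0.016 ] yaw 84.4 op 0.134 tilt [-1.e+00 -1.e-03  4.e-04]
shift [ 0.0023  0.001  -0.0002] rot [0.   0.02 0.06]
```

Request:
play_rows(rows=[[[0.0008, 0, 0, 0, 0, 0, 0.0], [0.0016, 0, 0, 0, 0, 0, 0.0], [0.0024, 0, 0, 0, 0, 0, 0.0], [0.0024, 0, 0, 0, 0, 0, 0.0]]])

```text
time_s: 20.35
position: [0.4628, 0.2406, 0.0137]
tcp_rot: [[0.001, -0.995, 0.098], [0.0, 0.098, 0.995], [-1.0, -0.0, 0.0]]
force: [-0.4, 0.2, 2.4]
opening: 0.134
```

```bash
python3 d.py .462 .2406 .0137 84.4
```

```text
t 20.35 F [-0.4  0.2  2.4] M [-0.03  0.17 -0.  ] pos [0.4628 0.2406 0.0137] yaw 84.4 op 0.134 tilt [-1.e+00 -5.e-04  2.e-04]
shift [-0.      0.0008 -0.0001] rot [0.   0.01 0.03]
```

It's seated: force is now +2.4 N where it had been carrying -2.2 N. Release and rise.

Request:
play_rows(rows=[[[0, 0, 0, 0, 0, 0, 0.02], [0, 0, 0, 0, 0, 0, 0.035], [0, 0, 0, 0, 0, 0, 0.035], [0, 0, 0, 0, 0, 0, 0.035], [-0.003, 0, 0, 0, 0, 0, 0.035], [-0.015, 0, 0, 0, 0, 0, 0.035], [-0.035, 0, 0, 0, 0, 0, 0.035], [-0.065, 0, 0, 0, 0, 0, 0.035], [-0.1, 0, 0, 0, 0, 0, 0.035], [-0.135, 0, 0, 0, 0, 0, 0.035], [-0.15, 0, 0, 0, 0, 0, 0.035], [-0.15, 0, 0, 0, 0, 0, 0.035]]])

```text
time_s: 21.55
position: [0.4644, 0.2412, 0.1665]
tcp_rot: [[0.007, -0.995, 0.097], [0.002, 0.097, 0.995], [-1.0, -0.007, 0.003]]
force: [0.5, 0.3, 0.0]
opening: 0.404
```

```bash
python3 d.py .36 .35 .25 84.4; python3 v.py 12
```

```text
t 21.55 F [0.5 0.3 0. ] M [ 0.04 -0.03  0.01] pos [0.4644 0.2412 0.1665] yaw 84.41 op 0.404 tilt [-1.     -0.0067  0.0025]
shift [-0.084   0.114   0.0984] rot [0.01 0.15 0.38]
```

View pics/sc12.png

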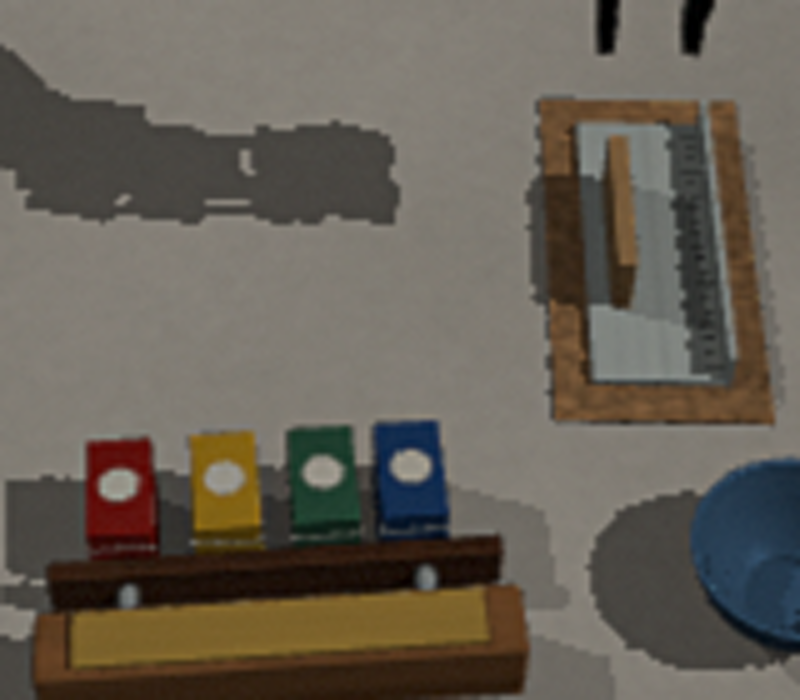

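View pics/s12.png

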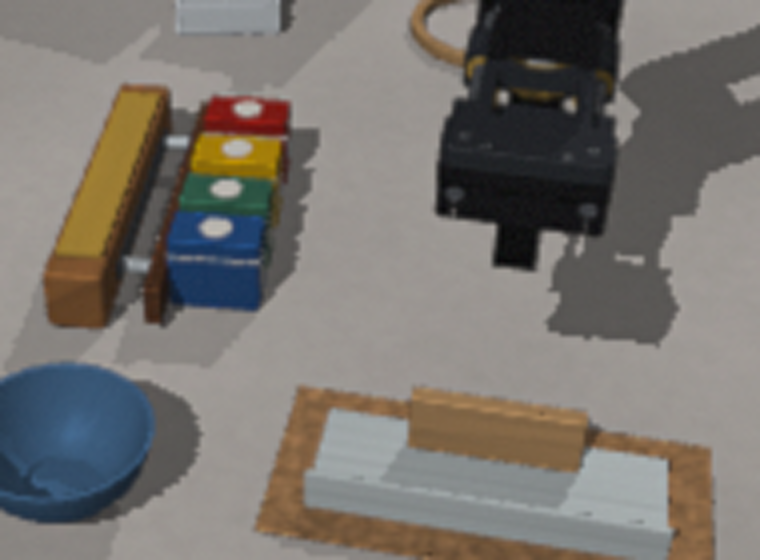

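The ruler lies flat inside the mat's border in both views, and the boxes stand square against the rail. I'll let the arm settle, then hand in.

Request:
play_rows(rows=[[[0, 0, 0, 0, 0, 0, 0.035], [0, 0, 0, 0, 0, 0, 0.035], [0, 0, 0, 0, 0, 0, 0.035], [0, 0, 0, 0, 0, 0, 0.035], [0, 0, 0, 0, 0, 0, 0.035]]])

```text
time_s: 22.15
position: [0.4625, 0.2405, 0.1627]
tcp_rot: [[-0.001, -0.995, 0.098], [-0.0, 0.098, 0.995], [-1.0, 0.001, -0.0]]
force: [0.5, -0.5, 0.5]
opening: 0.403
```

```bash
python3 -c "
from h import *
print(hand_in(), read_state()['time_s'])"
```

```text
the job is handed in; nothing more can be done
the job is handed in; nothing more can be done
```

The job is done and handed in, at about 22 s of the 59 s allowed. I pushed the four boxes back with the ruler's lip, felt the rail at about x = 0.67 m, pressed to about 16.5 N and backed off slowly. The ruler then went back on its mat.

- **Row:** after I backed off, the lid discs lined up within about 0.5 mm. The rail lay parallel behind the boxes, still deflected about 3 mm, so it was pressing on them. The last pictures show all four boxes upright and unchanged.
- **Ruler:** in both the scene and side pictures it lies flat and wholly on the mat, lengthwise. It did not slip in the grip.
- **Pressing:** under load the tool tipped by about 1° and an upward force of up to about 10 N built up on the ruler. I put this down to friction against the boxes. It was gone once I backed off, and I saw no sign of the lip touching the table.
- **Other things:** the arm touched nothing else by plan, and the bowl looks unmoved in the last close-ups. I did not measure the hoop, holder or spoon again at the end.
- **Disagreement:** no check failed. The two cameras disagreed by a few millimetres on the stand and box positions before the push, so I relied on the felt force for the rail.

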